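Build up a hydraulic valve stack and blank off the spare station

ROBOT

A 6-joint arm with a two-finger parallel gripper is mounted at the origin on the work surface. World frame = base frame: x ahead of the robot, y to its left, z up, the work surface at z = 0. Lengths are in m, angles in degrees, forces in N, time in s.
With the tool pointing down it reaches from about 0.3 to 0.75 m from the base axis. Payload 8.5 kg.
Tool frame: the origin (TCP) lies midway between the tips of the shut fingers; the grasp point (between the pads) lies 19 mm behind it (env.tcp_to_grasp is the z of the grasp point in the tool frame, in m); z points along the fingers, y is the line along which they close (so a half turn about z gives the same grasp; the last joint's range is limited). The gripper opens to 85 mm and grips with 20 to 120 N. Pads are 22 mm wide; open, the fingers measure 114 mm over their backs; the gripper's body (76 mm by 85 mm) begins 54 mm behind the grasp point. The pads swing forward as they close: fully open they stand 13 mm farther back than shut.
Start: joints at [-85.216, 21.807, 74.336, -0, 83.858, -12.336], TCP at [0.162, -0.526, 0.194] pointing down, gripper open.
Joint ranges: [-178.18, 178.18], [-50.72, 133.34], [12.68, 142.11], [-81.47, 261.47], [9.98, 163.14], [-165.26, 165.26]. Speed limits (degrees/s): [136.94, 136.94, 180, 180, 180, 180].

INTERFACE

Orientations are given as a 3x3 rotation matrix whose columns are the frame's x, y, z axes.
In Python, from rig import env, imaging, job, models gives the robot as it stands. The module is installed in compiled form; this text tells all that it offers.
- The arm moves only by the tool jog_arm, never from a script. Its argument "plan" is text: rows parted by semicolons, each of 7 numbers parted by spaces: the turn, a rotation vector about the tool's x, y, z in degrees, then the shift along the tool's x, y, z in cm, then the closure in counts, from 0 (fully open) to 255 (shut). In form: rx ry rz x y z claw; .... A call has 1 to 10 rows; each row shifts and turns the commanded pose from where the row before left it, along the tool's axes as they then stand; what a row does not reach is not made up. A row lasts 1/12 s, in which the tool goes at most 41.7 mm and 7.16 degrees, less where a joint would pass 70% of its speed; a pose out of reach is approached as far as the arm can. A call with a gripper value outside its range is refused whole. The fingers move at their own pace and stop on an object; "grip_force" is the grip in N (left out, the last holds). Time passes only in rows, so rows that do not move let the fingers close. It gives the time, the measured TCP pose, the force, the opening and the grip force at its end, in the units of the state.
- env.observe(): the state, without advancing time (a new reading comes with each control period).
- imaging.get_image(name): name is "scene" or "top" or "wrist"; returns a dict with "pixels" (400x640x3 uint8, red, green, blue), "depth" (400x640 float32, m along the optical axis (not along the pixel's ray), 0 where there is no reading), "fov_y" (degrees; the focal length in pixels is half the picture's height over the tangent of half this angle, whatever the lens; pixels are square), "cx", "cy" (the principal point, pixels), "world_from_camera" (4x4, takes a point from camera to world coordinates). Camera axes: x right, y down, z forward; pixel columns grow to the right and rows downward; lengths in m; the calibration is good to about 2 mm. The wrist camera is an equidistant fisheye: a pixel r from the principal point sees the ray r / f radians off the axis. A picture is of the moment at which its call begins.
- job.close_job(): hands the job in; it is judged then, once.
Trained networks look in the newest picture that a camera, given by its name, has taken for a name from the list of things; names that differ only in an ending like _2 or _b are one class to them, and where a whole thing is asked for, a point or a joint stands for the part that bears it (a point fixed in the world has none). Each returns a list of dicts, best first, with "confidence" (0 to 1); they miss things now and then, are a little off and sometimes report something else, mostly with a low value. They report only what shows in the picture. A call takes as long as a camera call.
- models.outline_of(camera, query): "region" (400x640 bool, what is visible of it) and "bbox" ([centre column, centre row, width, height] in pixels, round what is visible of it).
- models.tip_of(camera, query): "at" ([column, row] in pixels: a listed point, or the origin of a listed thing).
The state is a dict: "time_s": time; "q": joint angles; "qvel": joint speeds; "joint_efforts": joint torques, N m; "position": TCP position; "tool_rot": TCP orientation; "ft_force": force on the tool from outside, world axes, zero at the start; "wrist_torque": the same for the moment, N m; "grip_width": finger opening in m; "gripper_force": force on a finger pad.
Only numpy, scipy, OpenCV 4.12 (cv2) and the standard library are available. Lean on these libraries where they do the work, as an engineer would, in place of code of your own. Each camera call takes 0.05 s, during which the arm holds its last target. There are 200 camera calls.

TASK

On the steel pad of the white block with the pressure gauge, stack the throttle module (black knob at each end) first, then the check module (the tall blue one with no knobs), and the solenoid valve (silver solenoid at each end) on top. Lay the steel blanking plate, screw heads up, on the pad of the lower white block without a gauge. Every piece lies flat and lengthwise along its pad, edges lined up with it, either way round; leave the bolt bin, screwdriver and brass fitting alone.

Things in the scene. Friction and masses are not known exactly. Their poses are not given: they have to be found in the camera images.
- throttle: Loose throttle module: blue steel block 64 long (x) x 40 wide (y) x 32 high mm, standing on its flat underside, with a black round adjusting knob (22 mm diameter) sticking out of each end, 116 mm overall, the knobs' axis 16 mm up. Origin: centre of its underside, z up, x along its length. Grip the block across its 40 mm width. About 0.45 kg.
- check: Loose check module: blue steel block 64 long (x) x 40 wide (y) x 40 high mm with no knobs, only a flat round steel plug (18 mm diameter) standing 5 mm out of each end (74 mm overall). Origin: centre of its underside, z up, x along its length. Grip it across its 40 mm width. About 0.6 kg.
- valve: Loose solenoid valve: blue steel block 60 long (x) x 40 wide (y) x 44 high mm, with a silver round solenoid (36 mm diameter, axis 22 mm up) and a small black nut on each end, 148 mm overall. Origin: centre of its underside, z up, x along its length. Grip the blue block in the middle, across its 40 mm width. About 0.8 kg.
- plate: Loose blanking plate: bare steel, 64 long (x) x 40 wide (y) x 16 thick mm, lying flat, with four round screw heads (10 mm diameter, 5 mm high) on its top near the corners. Origin: centre of its underside, z up, x along its length. Grip it across its 40 mm width. About 0.32 kg.
- gauge_block: Fixed white manifold block, 100 (x) x 90 (y) x 50 high mm, with a round pressure gauge (52 mm diameter, dial up, top 43 mm above the table) standing out from its -y side, centre 93 mm from the block's middle. A raised steel pad, 64 long (x) x 40 wide (y) x 6 mm, is centred on its top: the seat for the stack, 56 mm above the table. Origin: centre of the block's underside, under the middle of the pad; z up, x along the pad's length.
- low_block: Fixed lower white manifold block, 80 x 80 x 30 high mm, no gauge. A raised steel pad, 64 long (x) x 40 wide (y) x 6 mm, is centred on its top: the seat for the blanking plate, 36 mm above the table. Origin: centre of the block's underside, under the middle of the pad; z up, x along the pad's length.
- bolt_bin: Bystander: open black plastic bin, 160 x 110 x 60 mm, with some bolts in it. Origin: centre of its underside.
- screwdriver: Bystander: screwdriver lying flat. Origin: underside, about mid-length; x runs from handle to tip.
- fitting: Bystander: brass hydraulic fitting, 34 mm diameter, 42 mm high, standing upright. Origin: centre of its underside.

How it is judged (in metres and radians):
At the end, for the whole second after the job is handed in: Gauge block pad: throttle, check, valve, bottom to top; low block pad: plate. All at rest and flat (0.06 rad), undersides 56, 88, 128 and 36 mm above their block's underside (within 4 mm), centred on the pad within 10 mm, along it within 0.2 rad (either way round) (horizontal distance between each of throttle, check, valve and gauge_block below 0.01 m and z of throttle in the frame of gauge_block between 0.052 and 0.06 m and angle between the x axis of each of throttle, check, valve and the x axis of gauge_block, either way round below 0.2 rad and angle between each of throttle, check, valve, plate's own z axis and vertical below 0.06 rad and linear speed of each of throttle, check, valve, plate below 0.02 m/s and z of check in the frame of gauge_block between 0.084 and 0.092 m and z of valve in the frame of gauge_block between 0.124 and 0.132 m and horizontal distance between plate and low_block below 0.01 m and z of plate in the frame of low_block between 0.032 and 0.04 m and angle between the x axis of plate and the x axis of low_block, either way round below 0.2 rad); the robot touches nothing.
It fails at once if the bolt bin is moved more than 30 mm (distance of bolt_bin from where it was at the start of the episode above 0.03 m).
It fails at once if the screwdriver is moved more than 30 mm (distance of screwdriver from where it was at the start of the episode above 0.03 m).
It fails at once if the brass fitting is moved more than 30 mm (distance of fitting from where it was at the start of the episode above 0.03 m).
It also fails if it takes over 99 s, if anything falls off the work surface, if the arm or the gripper's body presses on something with over 40 N, if the wrist force passes 120 N, or if a joint passes its speed limit or range.

## Working session

There is one attempt and no reset: what is moved stays moved. The work goes in short steps, Python scripts to look and compute and a tool call to move; the robot and the scene stay as the last step left them, time stands still between calls to the robot, and variables do not carry over. Pictures are saved under pics/ and viewed, at most 14 in all, crops included, and the job is handed in when it is done.

Besides the shell and the picture viewer there is one more tool, called as name(argument=value, ...) on one line, values as JSON. jog_arm: Moves the arm, as the interface text tells. Its arguments: {"type":"object","properties":{"plan":{"type":"string"},"grip_force":{"type":"number"}},"required":["plan"]}

```bash
mkdir -p pics; cat > h.py <<'E'
import numpy as np, cv2
from rig import env, imaging, job, models
def save(im,n): cv2.imwrite('pics/'+n,cv2.cvtColor(im['pixels'],cv2.COLOR_RGB2BGR))
def cloud(im):
    h,w=im['depth'].shape; f=h/2/np.tan(np.radians(im['fov_y'])/2)
    v,u=np.mgrid[:h,:w]; d=im['depth']
    P=np.stack([(u-im['cx'])/f*d,(v-im['cy'])/f*d,d,np.ones_like(d)],-1)@im['world_from_camera'].T
    P=P[...,:3]; P[d==0]=np.nan
    return P
E
python3 - <<'E'
from h import *
for c in('top','scene'):
    im=imaging.get_image(c); save(im,c+'0.png'); print(c,im['fov_y'],np.round(im['world_from_camera'],3).tolist())
    P=cloud(im)
    for n in 'throttle check valve plate gauge_block low_block bolt_bin screwdriver fitting'.split():
        for r in models.outline_of(c,n)[:2]:
            m=r['region']; p=P[m]; p=p[~np.isnan(p[:,0])]
            if len(p)<5: print(n,r['confidence'],'few');continue
            zt=np.percentile(p[:,2],97); t=p[p[:,2]>zt-.006]
            (cx,cy),(w,h),a=cv2.minAreaRect((t[:,:2]*1000).astype(np.float32))
            print(n,round(r['confidence'],2),np.round(r['bbox']),'zt',round(zt,3),'rect',np.round([cx,cy,w,h,a],1))
print(env.observe(), env.tcp_to_grasp)
E
```

```text
top 53.34060015991965 [[0.023, -0.998, 0.052, 0.529], [-0.999, -0.025, -0.032, 0.001], [0.034, -0.052, -0.998, 1.225], [0.0, 0.0, 0.0, 1.0]]
throttle 0.9 [321. 230.  38.  20.] zt 0.037 rect [477.4 -33.3 101.9  39.5  79.3]
throttle 0.16 [322. 132.  11.  12.] zt 0.045 rect [784.6 -29.2  22.2  20.   57.9]
check 0.57 [308. 179.  22.  21.] zt 0.045 rect [634.   11.7  63.8  39.5  74.6]
valve 0.92 [222. 242.  51.  22.] zt 0.048 rect [443.  257.1 115.3  37.7  77. ]
plate 0.74 [404. 248.  23.  22.] zt 0.023 rect [ 433.6 -281.7   62.4   39.1   67.4]
gauge_block 0.83 [390. 177.  40.  59.] zt 0.06 rect [ 619.5 -231.8   83.4   93.1   11. ]
gauge_block 0.57 [321. 132.  14.   8.] zt 0.045 rect [784.6 -29.2  22.2  20.   57.9]
low_block 0.68 [223. 181.  31.  31.] zt 0.039 rect [622.8 266.4  74.   72.7  85. ]
low_block 0.51 [404. 249.  20.  19.] zt 0.023 rect [ 433.6 -281.7   62.4   39.1   67.4]
bolt_bin 0.91 [478. 231.  64.  66.] zt 0.063 rect [ 496.4 -499.3  161.1  112.9   29.3]
screwdriver 0.87 [160. 214.  17.  32.] zt 0.028 rect [523.7 459.8  97.4  20.9  18.5]
fitting 0.45 [321. 130.  15.   6.] zt
[... 1219 characters left out ...]
1, -1.23353849e+01]), 'qvel': array([-0.06668857, -0.03923088, -0.01954713,  0.09428028,  0.01960797,
       -0.08852746]), 'joint_efforts': array([ 9.87528110e-04, -4.48327661e+01, -2.31464410e+01, -1.73846347e-04,
        6.24803815e-04,  3.63833533e-05]), 'position': array([ 0.16189562, -0.5256071 ,  0.19391594]), 'tool_rot': array([[ 9.55699639e-01,  2.94343675e-01,  1.63575818e-05],
       [ 2.94343673e-01, -9.55699638e-01,  5.78727992e-05],
       [ 3.26674274e-05, -5.04942627e-05, -9.99999998e-01]]), 'ft_force': array([ 0.92470968, -0.25916058,  0.07969301]), 'wrist_torque': array([ 0.01285318, -0.01048551,  0.0253218 ]), 'gripper_force': 0.0, 'grip_width': 0.0855466549074012} -0.0187
```

```bash
python3 - <<'E'
import cv2
a=cv2.imread('pics/top0.png')[110:290,140:520]
cv2.imwrite('pics/topc.png',cv2.resize(a,None,fx=2.1,fy=2.1,interpolation=cv2.INTER_CUBIC))
E
```

```text
(no output)
```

View pics/topc.png

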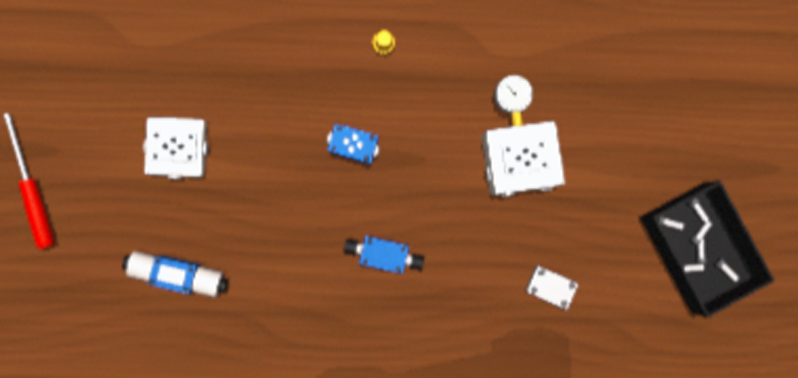

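View pics/scene0.png

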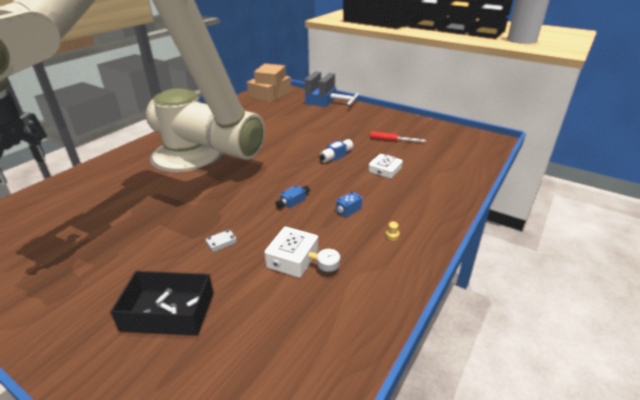

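```bash
cat >> h.py <<'E'
def wcloud(im):
    h,w=im['depth'].shape; f=h/2/np.tan(np.radians(im['fov_y'])/2)
    v,u=np.mgrid[:h,:w]; d=im['depth']; a=u-im['cx']; b=v-im['cy']; r=np.hypot(a,b)+1e-9
    t=r/f; k=np.tan(np.minimum(t,1.5))/r
    P=np.stack([a*k*d,b*k*d,d,np.ones_like(d)],-1)@im['world_from_camera'].T
    P=P[...,:3]; P[(d==0)|(t>1.3)]=np.nan
    return P
def rows(x=None,y=None,z=None,yaw=None):
    """delta from measured pose to target, in tool axes after the turn; yaw = tool x heading"""
    s=env.observe(); R=s['tool_rot']; p=s['position']; y0=np.degrees(np.arctan2(R[1,0],R[0,0]))
    if yaw is None: yaw=y0
    c,n=np.cos(np.radians(yaw)),np.sin(np.radians(yaw))
    Rt=np.array([[c,n,0],[n,-c,0],[0,0,-1.]])
    t=np.array([q if q is not None else p[i] for i,q in enumerate((x,y,z))])
    e=cv2.Rodrigues(R.T@Rt)[0].ravel()*57.29578
    d=Rt.T@(t-p)*100
    print('t',round(s['time_s'],2),'pos',np.round(p*1000,1),'yaw',round(y0,2),'turn',np.round(e,2),'shift cm',np.round(d,2),'dist',round(np.linalg.norm(d),1))
E
python3 - <<'E'
from h import *
im=imaging.get_image('wrist'); save(im,'w0.png'); s=env.observe()
print(im['fov_y'],im['cx'],im['cy']); W=im['world_from_camera']
print(np.round(s['tool_rot'].T@W[:3,:3],3), s['tool_rot'].T@(W[:3,3]-s['position']))
P=wcloud(im); print(P[200,320],P[100,100],P[350,500])
# gauge block axes and pad from both
rows(.437,-.281,.194,68)
E
```

```text
65.70646984690485 315.4278479195714 201.17020417662815
[[ 0.    -0.95  -0.313]
 [ 1.    -0.     0.001]
 [-0.001 -0.313  0.95 ]] [ 0.08090455  0.00139879 -0.18075735]
[ 0.12534032 -0.54465775  0.00134958] [ 0.17586208 -0.20486342 -0.00026235] [ 0.19041472 -0.57986062  0.3148957 ]
t 1.05 pos [ 161.9 -525.6  193.9] yaw 17.12 turn [ -0.    -0.   -50.88] shift cm [ 3.298e+01  1.634e+01 -1.000e-02] dist 36.8
```

View pics/w0.png

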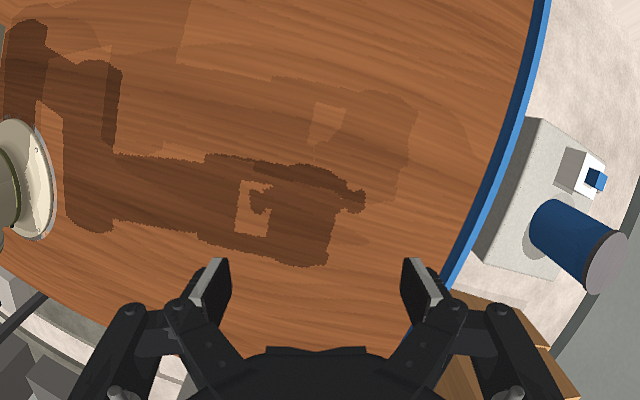

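jog_arm(plan="0 0 -7 0 0 0 0;0 0 -7 0 0 0 0;0 0 -7 0 0 0 0;0 0 -7 0 0 0 0;0 0 -7 0 0 0 0;0 0 -7 0 0 0 0;0 0 -7 0 0 0 0;0 0 -1.9 0 0 0 0")

```text
time_s: 1.72
position: [0.1619, -0.5256, 0.1939]
tool_rot: [[0.368, 0.93, 0.0], [0.93, -0.368, 0.0], [0.0, 0.0, -1.0]]
ft_force: [0.6, -0.1, -0.4]
grip_width: 0.0856
gripper_force: 0.0
```

jog_arm(plan="0 0 0 3.3 1.63 0 0;0 0 0 3.3 1.63 0 0;0 0 0 3.3 1.63 0 0;0 0 0 3.3 1.63 0 0;0 0 0 3.3 1.63 0 0;0 0 0 3.3 1.63 0 0;0 0 0 3.3 1.63 0 0;0 0 0 3.3 1.63 0 0;0 0 0 3.3 1.63 0 0;0 0 0 3.3 1.63 0 0")

```text
time_s: 2.55
position: [0.4377, -0.2792, 0.1941]
tool_rot: [[0.374, 0.927, 0.0], [0.927, -0.374, -0.0], [-0.0, 0.0, -1.0]]
ft_force: [0.6, -0.5, 0.9]
grip_width: 0.0855
gripper_force: 0.0
```

```bash
cat >> h.py <<'E'
def wmeas(name,zexp,tol=.005,conf=.3,show=True,im=None):
    """top-face rectangle of a thing seen by the wrist camera"""
    im=im or imaging.get_image('wrist'); P=wcloud(im)
    out=None
    for r in models.outline_of('wrist',name)[:2]:
        p=P[r['region']]; p=p[~np.isnan(p[:,0])]
        if len(p)<30: continue
        t=p[abs(p[:,2]-zexp)<tol]
        if len(t)<30: print(name,r['confidence'],'no pts at z; med',np.median(p[:,2])); continue
        (cx,cy),(w,h),a=cv2.minAreaRect((t[:,:2]*1000).astype(np.float32))
        if w<h: w,h,a=h,w,a+90
        print(name,round(r['confidence'],2),'n',len(t),'z',round(float(np.median(t[:,2])),4),'c',np.round([cx,cy],1),'size',np.round([w,h],1),'long yaw',round((a)%180,1))
    return im
E
python3 - <<'E'
from h import *
im=wmeas('plate',.016); save(im,'w1.png')
wmeas('gauge_block',.056,.003,im=im);rows()
E
```

```text
plate 0.78 n 1576 z 0.0168 c [ 436.8 -280.8] size [64.2 40.2] long yaw 66.6
t 2.7 pos [ 437.8 -278.9  193.9] yaw 68.25 turn [-0. -0.  0.] shift cm [0. 0. 0.] dist 0.0
```

View pics/w1.png

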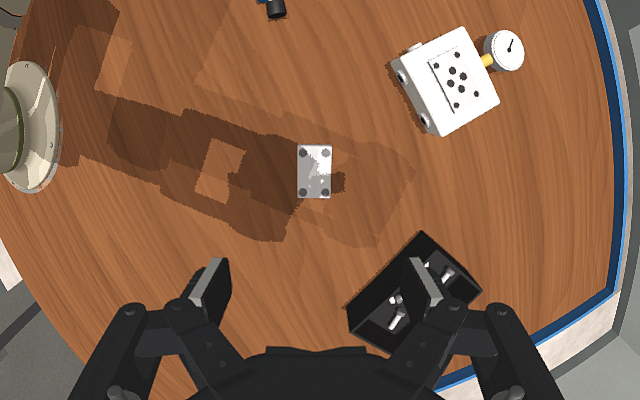

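```bash
cat >> h.py <<'E'
def pad(c,ztop,im=None,r=.06):
    """pad rectangle from wrist cloud near c at height ztop"""
    im=im or imaging.get_image('wrist'); P=wcloud(im).reshape(-1,3)
    p=P[np.hypot(P[:,0]-c[0],P[:,1]-c[1])<r]
    for lo,hi in((-.0025,.0025),(-.009,-.0035)):
        t=p[(p[:,2]>ztop+lo)&(p[:,2]<ztop+hi)]
        (cx,cy),(w,h),a=cv2.minAreaRect((t[:,:2]*1000).astype(np.float32))
        if w<h: w,h,a=h,w,a+90
        print('pad/block n',len(t),'z',np.round(np.median(t[:,2]),4),'c',np.round([cx,cy],1),'size',np.round([w,h],1),'yaw',round(a%180,1))
    return im
E
python3 - <<'E'
from h import *
im=pad((.622,-.231),.056,r=.08)
rows(.4368,-.2808,.03,66.6);rows(.4368,-.2808,.001,66.6)
E
```

```text
pad/block n 1883 z 0.0568 c [ 621.9 -232.1] size [65.1 41.8] yaw 100.2
pad/block n 4286 z 0.0506 c [ 621.6 -232.1] size [100.4  91. ] yaw 99.6
t 2.75 pos [ 436.9 -280.1  193.9] yaw 68.14 turn [-0.01  0.01  1.54] shift cm [-0.07  0.02 16.39] dist 16.4
t 2.75 pos [ 436.9 -280.1  193.9] yaw 68.14 turn [-0.01  0.01  1.54] shift cm [-0.07  0.02 19.29] dist 19.3
```

jog_arm(plan="0 0 1.5 -0.07 0.02 0 0;0 0 0 0 0 3.6 0;0 0 0 0 0 3.6 0;0 0 0 0 0 3.6 0;0 0 0 0 0 3.6 0;0 0 0 0 0 2.4 0;0 0 0 0 0 1.5 0;0 0 0 0 0 1 0;0 0 0 0 0 0 0", grip_force=60)

```text
time_s: 3.5
position: [0.4352, -0.2816, -0.0006]
tool_rot: [[0.4, 0.917, -0.002], [0.917, -0.4, 0.002], [0.001, -0.003, -1.0]]
ft_force: [-0.8, 1.9, -0.5]
grip_width: 0.0852
gripper_force: 0.0
```

jog_arm(plan="0 0 0 0 0 0 255;0 0 0 0 0 0 255;0 0 0 0 0 0 255;0 0 0 0 0 0 255;0 0 0 0 0 0 255;0 0 0 0 0 0 255;0 0 0 0 0 0 255;0 0 0 0 0 0 255")

```text
time_s: 4.17
position: [0.4365, -0.2813, 0.001]
tool_rot: [[0.398, 0.917, 0.0], [0.917, -0.398, -0.0], [-0.0, 0.0, -1.0]]
ft_force: [0.1, -0.6, 0.6]
grip_width: -0.0002
gripper_force: 0.0
```

```bash
python3 - <<'E'
from h import *
im=wmeas('plate',.016); save(im,'w2.png');print(env.observe()['grip_width'])
E
```

```text
plate 0.95 n 4218 z 0.0168 c [ 437.1 -279.8] size [62.3 40.4] long yaw 67.5
-3.2198706471870043e-06
```

View pics/w2.png

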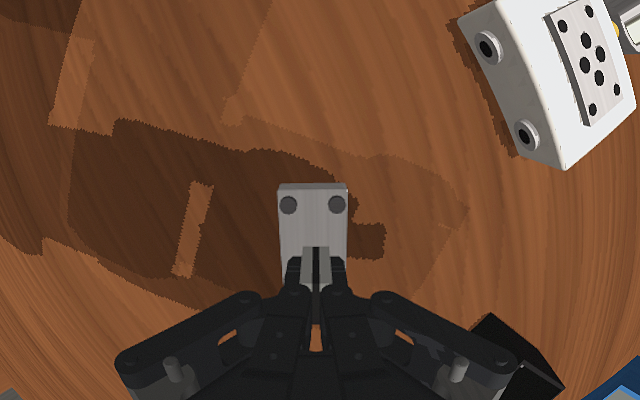

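```bash
python3 - <<'E'
from h import *
im=imaging.get_image('wrist'); P=wcloud(im); s=env.observe()
for v in range(215,300,8):
    print(v,*[np.round(P[v,u]*1000).tolist() for u in (305,325)])
print(s['position'],s['q'],s['ft_force'],s['gripper_force'])
E
```

```text
215 [439.0, -265.0, 15.0] [450.0, -268.0, 17.0]
223 [437.0, -269.0, 16.0] [448.0, -273.0, 16.0]
231 [435.0, -273.0, 17.0] [446.0, -278.0, 16.0]
239 [433.0, -278.0, 16.0] [444.0, -283.0, 16.0]
247 [437.0, -271.0, 43.0] [446.0, -274.0, 44.0]
255 [437.0, -271.0, 52.0] [446.0, -274.0, 53.0]
263 [438.0, -271.0, 60.0] [446.0, -274.0, 61.0]
271 [438.0, -271.0, 66.0] [446.0, -274.0, 66.0]
279 [438.0, -271.0, 74.0] [445.0, -275.0, 73.0]
287 [439.0, -270.0, 81.0] [446.0, -273.0, 81.0]
295 [439.0, -270.0, 86.0] [445.0, -273.0, 86.0]
[ 0.43650926 -0.28132423  0.00092964] [-4.58777209e+01  3.18797335e+01  9.43336831e+01 -1.21317135e-03
  5.37865453e+01 -2.24002274e+01] [-0.64816167 -0.72164059 -0.33916516] 0.0
```

```bash
python3 - <<'E'
from h import *
im=imaging.get_image('wrist'); P=wcloud(im)
for v in range(239,250): print(v,*[np.round(P[v,u]*1000).tolist() for u in (306,324)])
im=imaging.get_image('scene'); a=im['pixels'][140:300,140:340]
cv2.imwrite('pics/s1.png',cv2.resize(a[:,:,::-1],None,fx=3.5,fy=3.5,interpolation=cv2.INTER_CUBIC))
P=cloud(im); 
m=(np.hypot(P[...,0]-.4365,P[...,1]+.2813)<.03)
p=P[m]; print(len(p),np.round(np.sort(p[:,2])[::max(1,len(p)//40)],3))
E
```

```text
239 [433.0, -278.0, 17.0] [443.0, -282.0, 17.0]
240 [433.0, -279.0, 17.0] [443.0, -283.0, 16.0]
241 [433.0, -279.0, 17.0] [443.0, -284.0, 16.0]
242 [433.0, -280.0, 17.0] [442.0, -284.0, 17.0]
243 [433.0, -280.0, 18.0] [442.0, -284.0, 17.0]
244 [432.0, -281.0, 16.0] [442.0, -285.0, 17.0]
245 [431.0, -282.0, 15.0] [442.0, -286.0, 17.0]
246 [432.0, -282.0, 17.0] [441.0, -286.0, 17.0]
247 [437.0, -271.0, 43.0] [446.0, -274.0, 44.0]
248 [438.0, -270.0, 46.0] [446.0, -274.0, 44.0]
249 [438.0, -270.0, 47.0] [446.0, -274.0, 47.0]
1054 [-0.004  0.     0.003  0.007  0.011  0.014  0.015  0.015  0.016  0.016
  0.017  0.017  0.018  0.02   0.023  0.05   0.058  0.066  0.08   0.095
  0.108  0.117  0.122  0.133  0.138  0.145  0.201  0.255  0.256  0.257
  0.329  0.331  0.333  0.334  0.335  0.336  0.337  0.337  0.338  0.338
  0.339]
```

View pics/s1.png

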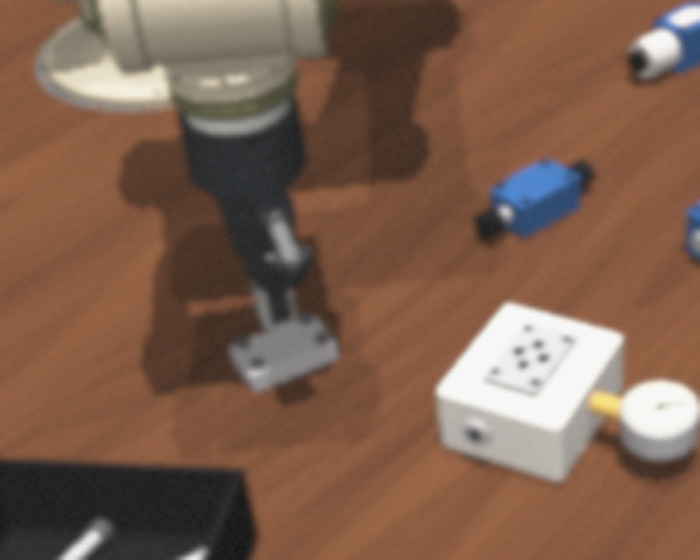

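jog_arm(plan="0 0 0 0 0 0 0;0 0 0 0 0 0 0;0 0 0 0 0 0 0;0 0 0 0 0 0 0;0 0 0 0 0 0 0;0 0 0 0 0 0 0;0 0 0 0 0 0 0;0 0 0 0 0 0 0")

```text
time_s: 5.08
position: [0.4365, -0.2813, 0.0009]
tool_rot: [[0.398, 0.917, -0.0], [0.917, -0.398, 0.0], [-0.0, -0.0, -1.0]]
ft_force: [0.3, -0.0, -0.0]
grip_width: 0.0856
gripper_force: 0.0
```

jog_arm(plan="0 0 0 0 0 1.2 0;0 0 0 0 0 1 0;0 0 0 0 0 0.8 0;0 0 0 0 0 0.6 0;0 0 0 0 0 0.3 0;0 0 0 0 0 0.2 0;0 0 0 0 0 0 0")

```text
time_s: 5.67
position: [0.4364, -0.2813, -0.0404]
tool_rot: [[0.398, 0.917, -0.0], [0.917, -0.398, 0.0], [0.0, -0.0, -1.0]]
ft_force: [-1.3, 0.4, -0.3]
grip_width: 0.0852
gripper_force: 0.0
```

```bash
python3 - <<'E'
from h import *
im=wmeas('plate',.016); save(im,'w3.png');rows(.4368,-.2808,None,66.6)
P=wcloud(im); R=env.observe()['tool_rot'];q=(P-env.observe()['position'])@R
m=(abs(abs(q[...,1])-.045)<.012)&(abs(q[...,0])<.02)
m[:, :]=m; z=P[...,2][m]; print(len(z),np.round(np.sort(z[z>.005])[::max(1,len(z)//30)],3))
E
```

```text
t 5.77 pos [ 436.6 -281.5  -39.8] yaw 66.52 turn [ 0.03  0.01 -0.08] shift cm [ 0.07 -0.01  0.  ] dist 0.1
14556 [0.01  0.019 0.024 0.028 0.032 0.036 0.04  0.043 0.048 0.053 0.058 0.061
 0.062 0.063 0.064 0.067 0.073 0.076 0.078 0.082 0.095 0.101]
```

View pics/w3.png

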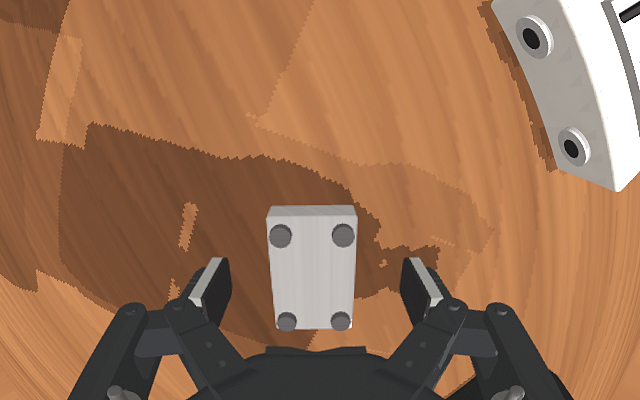

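jog_arm(plan="0 0 0 0 0 0 255;0 0 0 0 0 0 255;0 0 0 0 0 0 255;0 0 0 0 0 0 255;0 0 0 0 0 0 255;0 0 0 0 0 0 255;0 0 0 0 0 0 255", grip_force=60)

```text
time_s: 6.35
position: [0.4372, -0.282, -0.0386]
tool_rot: [[0.398, 0.917, 0.002], [0.917, -0.398, -0.002], [-0.001, 0.003, -1.0]]
ft_force: [-0.8, 0.9, 13.8]
grip_width: 0.0389
gripper_force: 68.0
```

jog_arm(plan="0 0 0 0 0 -1 255;0 0 0 0 0 -2.9 255;0 0 -6.5 0 0 -3.5 255;0 0 -6.5 0 0 -3.5 255;0 0 -6.5 0 0 -3 255;0 0 0 0 0 0 255")

```text
time_s: 6.85
position: [0.4383, -0.283, 0.1047]
tool_rot: [[0.064, 0.998, 0.007], [0.998, -0.064, -0.007], [-0.007, 0.007, -1.0]]
ft_force: [1.0, -0.7, -2.0]
grip_width: 0.0382
gripper_force: 61.8
```

```bash
python3 - <<'E'
from h import *
rows(.625,.17,.10);print(env.observe()['grip_width'])
E
```

```text
t 6.85 pos [ 438.3 -283.   104.7] yaw 86.35 turn [0.43 0.38 0.  ] shift cm [46.4  15.74  0.47] dist 49.0
0.03821078506943203
```

jog_arm(plan="0 0 0 3.8 1.3 0 255;0 0 0 3.8 1.3 0 255;0 0 0 3.8 1.3 0 255;0 0 0 3.8 1.3 0 255;0 0 0 3.8 1.3 0 255;0 0 0 3.8 1.3 0 255;0 0 0 3.8 1.3 0 255;0 0 0 3.8 1.3 0 255;0 0 0 3.8 1.3 0 255;0 0 0 3.8 1.3 0 255")

```text
time_s: 7.68
position: [0.5923, 0.0909, 0.0982]
tool_rot: [[0.07, 0.998, -0.002], [0.998, -0.07, 0.0], [-0.0, -0.002, -1.0]]
ft_force: [0.6, -0.1, -3.5]
grip_width: 0.0389
gripper_force: 61.7
```

jog_arm(plan="0 0 0 3.8 1.3 0 255;0 0 0 3.8 1.3 0 255;0 0 0 0 0 0 255;0 0 0 0 0 0 255")

```text
time_s: 8.02
position: [0.6232, 0.1646, 0.0975]
tool_rot: [[0.067, 0.998, -0.002], [0.998, -0.067, -0.0], [-0.0, -0.002, -1.0]]
ft_force: [-0.1, -1.2, -3.6]
grip_width: 0.0387
gripper_force: 61.8
```

```bash
cat >> h.py <<'E'
def held(name,im,zoff,h):
    """held thing's centre & yaw relative to tool, points at its top plane"""
    s=env.observe(); P=(wcloud(im)-s['position'])@s['tool_rot']
    for r in models.outline_of('wrist',name)[:1]:
        p=P[r['region']]; p=p[(np.abs(p[:,1])<.05)&(np.abs(p[:,0])<.08)]
        print(name,round(r['confidence'],2),'tool-frame x range',np.round(np.nanpercentile(p[:,0],[1,99])*1000,1),'y',np.round(np.nanpercentile(p[:,1],[1,50,99])*1000,1),'z',np.round(np.nanpercentile(p[:,2],[1,50,99])*1000,1))
        q=p[(p[:,2]>np.nanmedian(p[:,2])-.004)&(p[:,2]<np.nanmedian(p[:,2])+.004)]
        print(cv2.minAreaRect((q[:,:2]*1000).astype(np.float32)))
E
python3 - <<'E'
from h import *
rows()
im=imaging.get_image('wrist'); save(im,'w4.png'); rows()
pad((.625,.266),.036,im)
held('plate',im,0,.016)
E
```

```text
t 8.02 pos [623.2 164.6  97.5] yaw 86.15 turn [-0.13  0.02 -0.  ] shift cm [0. 0. 0.] dist 0.0
t 8.07 pos [623.  163.1  97.7] yaw 86.05 turn [-0.14  0.04 -0.  ] shift cm [0. 0. 0.] dist 0.0
pad/block n 4145 z 0.0368 c [626.1 267. ] size [64.7 40.4] yaw 89.8
pad/block n 5400 z 0.0306 c [625.7 266. ] size [86.  81.6] yaw 89.8
plate 0.89 tool-frame x range [-28.1  33.4] y [-18.1   1.   20.3] z [-60.9 -55.1 -42.3]
((1.4632415771484375, 1.2131385803222656), (40.51264953613281, 65.04228210449219), 89.98296356201172)
```

View pics/w4.png

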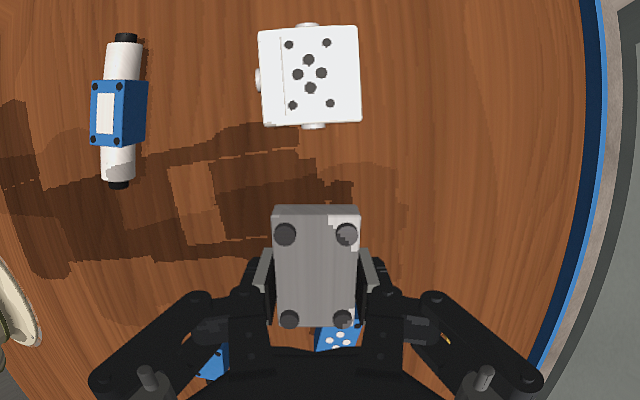

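```bash
python3 - <<'E'
from h import *
rows(.6249,.2655,.0,89.8)
E
```

```text
t 8.12 pos [623.  162.2  98.1] yaw 85.98 turn [-0.11  0.03 -3.82] shift cm [10.33  0.15  9.81] dist 14.2
```

jog_arm(plan="0 0 -3.8 0 0 0 255;0 0 0 3.43 0.05 0 255;0 0 0 3.45 0.05 0 255;0 0 0 3.45 0.05 0 255;0 0 0 0 0 2.5 255;0 0 0 0 0 2.5 255;0 0 0 0 0 2.4 255;0 0 0 0 0 1.6 255;0 0 0 0 0 0 255;0 0 0 0 0 0 255")

```text
time_s: 8.95
position: [0.6254, 0.2647, 0.0087]
tool_rot: [[0.005, 1.0, -0.002], [1.0, -0.005, -0.0], [-0.0, -0.002, -1.0]]
ft_force: [-0.0, 0.9, -2.4]
grip_width: 0.0384
gripper_force: 61.7
```

```bash
python3 - <<'E'
from h import *
rows(.6249,.2655,-.0025,89.8)
E
```

```text
t 8.95 pos [625.4 264.7   8.7] yaw 89.71 turn [-0.09  0.03 -0.09] shift cm [ 0.08 -0.05  1.12] dist 1.1
```

jog_arm(plan="0 0 0 0.08 -0.05 0.4 255;0 0 0 0 0 0.3 255;0 0 0 0 0 0.2 255;0 0 0 0 0 0.15 255;0 0 0 0 0 0 255;0 0 0 0 0 0 255")

```text
time_s: 9.45
position: [0.6251, 0.2669, -0.0014]
tool_rot: [[0.003, 1.0, 0.0], [1.0, -0.003, 0.0], [0.0, 0.0, -1.0]]
ft_force: [0.0, -1.1, -2.4]
grip_width: 0.0383
gripper_force: 61.8
```

jog_arm(plan="0 0 0 -0.1 0 0.1 255;0 0 0 0 0 0.06 255;0 0 0 0 0 0 255;0 0 0 0 0 0 255")

```text
time_s: 9.78
position: [0.6253, 0.2658, -0.0025]
tool_rot: [[0.003, 1.0, 0.001], [1.0, -0.003, 0.0], [0.0, 0.001, -1.0]]
ft_force: [-2.2, -2.0, 2.7]
grip_width: 0.0385
gripper_force: 62.8
```

Contact. Release and rise.

jog_arm(plan="0 0 0 0 0 0 120;0 0 0 0 0 0 60;0 0 0 0 0 0 0;0 0 0 0 0 0 0;0 0 0 0 0 0 0;0 0 0 0 0 -2 0;0 0 0 0 0 -3.8 0;0 0 0 0 0 -3.8 0;0 0 0 -1.5 0 -3.2 0;0 0 0 0 0 0 0")

```text
time_s: 10.62
position: [0.6281, 0.2499, 0.1326]
tool_rot: [[0.004, 1.0, 0.012], [1.0, -0.004, 0.002], [0.002, 0.012, -1.0]]
ft_force: [1.0, -0.6, 1.0]
grip_width: 0.0857
gripper_force: 0.0
```

```bash
python3 - <<'E'
from h import *
im=wmeas('plate',.052,.004)
wmeas('valve',.044,.004,im=im)
wmeas('check',.040,.004,im=im)
pad((.626,.266),.036,im)
rows(.445,.2,.13,78)
rows(.48,-.1,.13,80)
E
```

```text
plate 0.97 n 2844 z 0.0528 c [626.  265.4] size [63.9 39.5] long yaw 90.1
valve 0.57 n 2247 z 0.0447 c [445.4 260.7] size [127.3  41.7] long yaw 76.9
check 0.67 no pts at z; med 0.019515269514798678
check 0.55 no pts at z; med 0.019138385377745704
pad/block n 134 z 0.0362 c [626.5 298.2] size [39.6  2.5] yaw 178.5
pad/block n 3555 z 0.0306 c [626.5 268.7] size [83.3 80. ] yaw 89.7
t 10.82 pos [624.4 250.8 123.4] yaw 89.82 turn [-0.13  0.04 11.82] shift cm [ -8.7  -16.49  -0.66] dist 18.7
t 10.82 pos [624.4 250.8 123.4] yaw 89.82 turn [-0.13  0.04  9.82] shift cm [-37.06  -8.13  -0.66] dist 37.9
```

```bash
python3 - <<'E'
from h import *
rows(.48,-.06,.12,80)
E
```

```text
t 10.82 pos [624.4 250.8 123.4] yaw 89.82 turn [-0.13  0.04  9.82] shift cm [-33.12  -8.83   0.34] dist 34.3
```

jog_arm(plan="0 0 4.9 0 0 0 0;0 0 4.9 0 0 0 0;0 0 0 -3.68 -0.98 0.1 0;0 0 0 -3.68 -0.98 0.1 0;0 0 0 -3.68 -0.98 0.1 0;0 0 0 -3.68 -0.98 0 0;0 0 0 -3.68 -0.98 0 0;0 0 0 -3.68 -0.98 0 0;0 0 0 -3.68 -0.98 0 0;0 0 0 -3.68 -0.98 0 0")

```text
time_s: 11.65
position: [0.4951, -0.0264, 0.1205]
tool_rot: [[0.173, 0.985, -0.003], [0.985, -0.173, 0.001], [0.0, -0.003, -1.0]]
ft_force: [-0.1, 0.0, 0.7]
grip_width: 0.0854
gripper_force: 0.0
```

jog_arm(plan="0 0 0 -3.68 -0.98 0 0;0 0 0 0 0 0 0;0 0 0 0 0 0 0")

```text
time_s: 11.9
position: [0.4798, -0.0611, 0.1208]
tool_rot: [[0.176, 0.984, -0.002], [0.984, -0.176, 0.001], [0.001, -0.002, -1.0]]
ft_force: [0.2, 0.3, 0.5]
grip_width: 0.0853
gripper_force: 0.0
```

```bash
cat >> h.py <<'E'
def blue(im,c,ztop,r=.09,tol=.004):
    """top-face rectangle of the blue block near c (colour + height)"""
    P=wcloud(im); px=im['pixels'].astype(int)
    m=(px[...,2]>px[...,0]+40)&(abs(P[...,2]-ztop)<tol)&(np.hypot(P[...,0]-c[0],P[...,1]-c[1])<r)
    t=P[m]; (cx,cy),(w,h),a=cv2.minAreaRect((t[:,:2]*1000).astype(np.float32))
    if w<h: w,h,a=h,w,a+90
    print('blue n',len(t),'z',np.round(np.median(t[:,2]),4),'c',np.round([cx,cy],1),'size',np.round([w,h],1),'yaw',round(a%180,1))
E
python3 - <<'E'
from h import *
im=wmeas('throttle',.032,.004); save(im,'w5.png')
blue(im,(.48,-.034),.0325)
blue(im,(.636,.013),.0405)
wmeas('check',.040,.004,im=im)
rows(.48,-.034,-.024,80)
E
```

```text
throttle 0.81 n 3202 z 0.0327 c [479.2 -36. ] size [114.2  40.2] long yaw 78.2
blue n 2949 z 0.0327 c [479.7 -35.5] size [63.8 39.4] yaw 78.6
blue n 2285 z 0.0406 c [636.3  12.5] size [63.6 41.3] yaw 75.0
check 0.79 n 2645 z 0.0407 c [636.2  12.5] size [63.8 41. ] long yaw 75.1
t 12.05 pos [480.9 -59.1 121.2] yaw 80.09 turn [-0.07 -0.03  0.09] shift cm [ 2.45 -0.52 14.52] dist 14.7
```

```bash
python3 - <<'E'
from h import *
rows(.4785,-.0353,-.035,78.6)
E
```

```text
t 12.05 pos [480.9 -59.1 121.2] yaw 80.09 turn [-0.07 -0.03  1.49] shift cm [ 2.28 -0.7  15.62] dist 15.8
```

jog_arm(plan="0 0 1.4 0 0 0 0;0 0 0 2.3 -0.65 0 0;0 0 0 0 0 3.6 0;0 0 0 0 0 3.6 0;0 0 0 0 0 3.2 0;0 0 0 0 0 2.2 0;0 0 0 0 0 1.2 0;0 0 0 0 0 0 0;0 0 0 0 0 0 0")

```text
time_s: 12.8
position: [0.479, -0.0355, -0.0164]
tool_rot: [[0.197, 0.98, -0.001], [0.98, -0.197, 0.0], [0.0, -0.001, -1.0]]
ft_force: [0.0, 0.9, 0.4]
grip_width: 0.0853
gripper_force: 0.0
```

```bash
python3 - <<'E'
from h import *
rows(.4785,-.0353,-.035,78.6)
E
```

```text
t 12.8 pos [479.  -35.5 -16.4] yaw 78.66 turn [-0.06 -0.01  0.06] shift cm [ 0.01 -0.06  1.86] dist 1.9
```

jog_arm(plan="0 0 0 0 -0.06 1 0;0 0 0 0 0 0.8 0;0 0 0 0 0 0 0;0 0 0 0 0 0 255;0 0 0 0 0 0 255;0 0 0 0 0 0 255;0 0 0 0 0 0 255;0 0 0 0 0 0 255;0 0 0 0 0 0 255;0 0 0 0 0 0 255", grip_force=70)

```text
time_s: 13.63
position: [0.4787, -0.0362, -0.0335]
tool_rot: [[0.197, 0.98, 0.001], [0.98, -0.197, -0.0], [-0.0, 0.001, -1.0]]
ft_force: [-1.4, 0.4, 4.7]
grip_width: 0.0387
gripper_force: 71.6
```

jog_arm(plan="0 0 0 0 0 0 255;0 0 0 0 0 -1 255;0 0 0 0 0 -3 255;0 0 -7 0 0 -3.5 255;0 0 -7 0 0 -3.5 255;0 0 -7 0 0 -3.5 255;0 0 0 0 0 -1 255;0 0 0 0 0 0 255;0 0 0 0 0 0 255")

```text
time_s: 14.38
position: [0.4777, -0.0359, 0.1203]
tool_rot: [[-0.166, 0.986, -0.001], [0.986, 0.166, 0.0], [0.0, -0.001, -1.0]]
ft_force: [0.4, 0.4, -5.5]
grip_width: 0.0392
gripper_force: 72.9
```

```bash
python3 - <<'E'
from h import *
print(env.observe()['grip_width'],env.observe()['ft_force'])
rows(.62,-.30,.12,100)
E
```

```text
0.03920702482821518 [ 0.36904441  0.37016125 -5.4881364 ]
t 14.38 pos [477.7 -35.9 120.3] yaw 99.57 turn [-0.05 -0.02 -0.43] shift cm [-28.48   9.42   0.03] dist 30.0
```

jog_arm(plan="0 0 0 -3.45 1.05 0 255;0 0 0 -3.45 1.05 0 255;0 0 0 -3.45 1.05 0 255;0 0 0 -3.45 1.05 0 255;0 0 0 -3.45 1.05 0 255;0 0 0 -3.45 1.05 0 255;0 0 0 -3.45 1.05 0 255;0 0 0 -3.45 1.05 0 255;0 0 0 -3.45 1.05 0 255;0 0 0 0 0 0 255")

```text
time_s: 15.22
position: [0.6236, -0.332, 0.1158]
tool_rot: [[-0.162, 0.987, -0.003], [0.987, 0.162, 0.001], [0.001, -0.003, -1.0]]
ft_force: [-1.0, -0.0, -5.3]
grip_width: 0.0392
gripper_force: 72.9
```

```bash
python3 - <<'E'
from h import *
im=imaging.get_image('wrist'); save(im,'w6.png'); rows(.6205,-.2319,.06,100.0)
pad((.621,-.232),.056,im,.08)
p=env.observe()['position']; blue(im,p,p[2]+.0685,tol=.02)
held('throttle',im,0,0)
E
```

```text
t 15.27 pos [ 622.8 -328.9  115.9] yaw 99.41 turn [-0.23 -0.22 -0.59] shift cm [9.6  1.46 5.59] dist 11.2
pad/block n 4199 z 0.0568 c [ 622.  -231.7] size [64.4 40.1] yaw 99.8
pad/block n 9332 z 0.0506 c [ 622.1 -232.3] size [100.1  90.7] yaw 99.3
blue n 10711 z 0.1819 c [ 625.5 -338. ] size [78.6 39.6] yaw 99.3
```

View pics/w6.png

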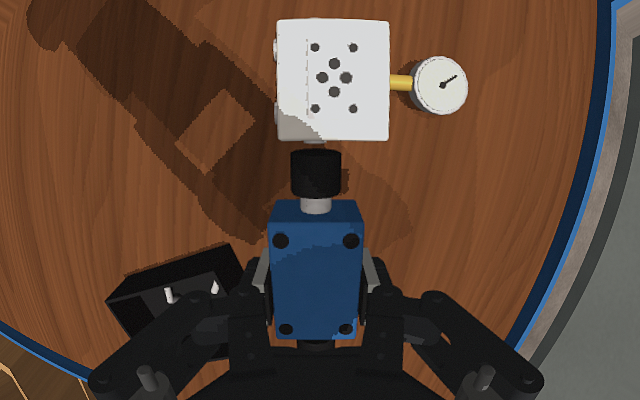

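```bash
cat >> h.py <<'E'
def target(im,pad,yaw,dz):
    """TCP pose putting the held blue block (seen in im) on pad centre; dz: top height above TCP approx"""
    s=env.observe(); R=s['tool_rot']; P=(wcloud(im)-s['position'])@R; px=im['pixels'].astype(int)
    m=(px[...,2]>px[...,0]+25)&(abs(P[...,2]+dz)<.006)&(abs(P[...,0])<.05)&(abs(P[...,1])<.03)
    z=np.median(P[m][:,2]); m&=abs(P[...,2]-z)<.003
    t=P[m]; (cx,cy),(w,h),a=cv2.minAreaRect((t[:,:2]*1000).astype(np.float32))
    if w<h: w,h,a=h,w,a+90
    a=(a+90)%180-90
    yw=yaw+a; c,n=np.cos(np.radians(yw)),np.sin(np.radians(yw))
    tx=pad[0]-(c*cx+n*cy)/1000; ty=pad[1]-(n*cx-c*cy)/1000
    print('held centre',np.round([cx,cy],1),'size',np.round([w,h],1),'ang',round(a,1),'top z',round(-z*1000,1),'-> TCP',round(tx,4),round(ty,4),'yaw',round(yw,1))
    return tx,ty,yw
E
python3 - <<'E'
from h import *
im=imaging.get_image('wrist')
t=target(im,(.622,-.232),99.7,.066); rows(t[0],t[1],.04,t[2])
E
```

```text
held centre [-0.4  0.7] size [64.6 39.8] ang 0.1 top z 65.2 -> TCP 0.6212 -0.2317 yaw 99.8
t 15.37 pos [ 622.5 -325.8  117.6] yaw 99.57 turn [-0.2  -0.24 -0.22] shift cm [9.3  1.48 7.76] dist 12.2
```

jog_arm(plan="0 0 0 0 0 0 255;0 0 0 3.1 0.5 0 255;0 0 0 3.1 0.5 0 255;0 0 0 3.1 0.5 0 255;0 0 0 0 0 2 255;0 0 0 0 0 2.5 255;0 0 0 0 0 2.2 255;0 0 0 0 0 1 255;0 0 0 0 0 0 255;0 0 0 0 0 0 255")

```text
time_s: 16.2
position: [0.6228, -0.2319, 0.0444]
tool_rot: [[-0.168, 0.986, 0.0], [0.986, 0.168, -0.0], [-0.0, 0.0, -1.0]]
ft_force: [0.7, 0.1, -4.6]
grip_width: 0.039
gripper_force: 72.7
```

```bash
python3 - <<'E'
from h import *
rows(.6212,-.2317,.0245,99.8)
E
```

```text
t 16.2 pos [ 622.8 -231.9   44.4] yaw 99.64 turn [ 0.01  0.01 -0.16] shift cm [ 0.05 -0.15  1.99] dist 2.0
```

jog_arm(plan="0 0 0 0.05 -0.15 0.8 255;0 0 0 0 0 0.6 255;0 0 0 0 0 0.4 255;0 0 0 0 0 0.1 255;0 0 0 0 0 0 255;0 0 0 0 0 0 255")

```text
time_s: 16.7
position: [0.6212, -0.2321, 0.025]
tool_rot: [[-0.167, 0.986, 0.0], [0.986, 0.167, -0.0], [-0.0, 0.0, -1.0]]
ft_force: [0.7, -0.0, -5.2]
grip_width: 0.0388
gripper_force: 73.0
```

jog_arm(plan="0 0 0 0 0 0.1 255;0 0 0 0 0 0.07 255;0 0 0 0 0 0 255;0 0 0 0 0 0 255")

```text
time_s: 17.03
position: [0.6211, -0.232, 0.0232]
tool_rot: [[-0.167, 0.986, 0.0], [0.986, 0.167, -0.0], [-0.0, 0.0, -1.0]]
ft_force: [-1.4, 0.3, -6.2]
grip_width: 0.0389
gripper_force: 73.0
```

jog_arm(plan="0 0 0 0 0 0.07 255;0 0 0 0 0 0.05 255;0 0 0 0 0 0 255;0 0 0 0 0 0 255")

```text
time_s: 17.37
position: [0.6213, -0.2321, 0.0226]
tool_rot: [[-0.167, 0.986, 0.001], [0.986, 0.167, -0.0], [-0.001, 0.001, -1.0]]
ft_force: [-2.1, 1.6, 1.5]
grip_width: 0.0387
gripper_force: 73.7
```

jog_arm(plan="0 0 0 0 0 0 120;0 0 0 0 0 0 60;0 0 0 0 0 0 0;0 0 0 0 0 0 0;0 0 0 0 0 0 0;0 0 0 0 0 -1.5 0;0 0 0 0 0 -3.5 0;0 0 0 0 0 -3.5 0;0 0 0 0 0 -1.5 0;0 0 0 0 0 0 0")

```text
time_s: 18.2
position: [0.6228, -0.2329, 0.1266]
tool_rot: [[-0.167, 0.986, 0.007], [0.986, 0.167, -0.004], [-0.005, 0.006, -1.0]]
ft_force: [-0.6, 0.3, 0.2]
grip_width: 0.0856
gripper_force: 0.0
```

```bash
python3 - <<'E'
from h import *
im=imaging.get_image('wrist'); blue(im,(.622,-.232),.088)
rows(.635,-.01,.13,75)
E
```

```text
blue n 3949 z 0.0887 c [ 621.8 -231.4] size [64.  39.2] yaw 99.5
t 18.25 pos [ 621.8 -232.4  123.8] yaw 99.62 turn [ 0.2   0.1  24.62] shift cm [21.82 -4.48 -0.62] dist 22.3
```

Throttle is placed within a millimetre. On to the check module.

jog_arm(plan="0 0 6.15 0 0 0 0;0 0 6.15 0 0 0 0;0 0 6.15 0 0 0 0;0 0 6.15 0 0 0 0;0 0 0 3.64 -0.75 -0.1 0;0 0 0 3.64 -0.75 -0.1 0;0 0 0 3.64 -0.75 -0.1 0;0 0 0 3.64 -0.75 -0.1 0;0 0 0 3.64 -0.75 -0.1 0;0 0 0 3.64 -0.75 -0.1 0")

```text
time_s: 19.08
position: [0.6332, -0.0075, 0.1261]
tool_rot: [[0.259, 0.966, -0.003], [0.966, -0.259, 0.001], [-0.0, -0.003, -1.0]]
ft_force: [0.6, -0.5, -0.2]
grip_width: 0.0855
gripper_force: 0.0
```

jog_arm(plan="0 0 0 0 0 0 0;0 0 0 0 0 0 0;0 0 0 0 0 0 0")

```text
time_s: 19.33
position: [0.6336, -0.0098, 0.1267]
tool_rot: [[0.258, 0.966, -0.002], [0.966, -0.258, 0.0], [-0.0, -0.002, -1.0]]
ft_force: [-0.6, 0.2, -0.1]
grip_width: 0.0853
gripper_force: 0.0
```

```bash
python3 - <<'E'
from h import *
im=imaging.get_image('wrist'); blue(im,(.636,.0125),.0405)
rows(.6351,.0128,-.033,75)
E
```

```text
blue n 2695 z 0.0407 c [636.8  13.2] size [63.5 39.6] yaw 75.1
t 19.38 pos [633.8 -10.4 126.9] yaw 74.96 turn [-0.09  0.02 -0.04] shift cm [ 2.28 -0.47 15.99] dist 16.2
```

jog_arm(plan="0 0 0 2.35 -0.4 0 0;0 0 0 0 0 3.6 0;0 0 0 0 0 3.6 0;0 0 0 0 0 3.4 0;0 0 0 0 0 2.4 0;0 0 0 0 0 1.2 0;0 0 0 0 0 0 0;0 0 0 0 0 0 0")

```text
time_s: 20.05
position: [0.6367, 0.0134, -0.0136]
tool_rot: [[0.26, 0.966, 0.0], [0.966, -0.26, -0.0], [-0.0, 0.0, -1.0]]
ft_force: [-0.3, -0.4, 0.7]
grip_width: 0.0857
gripper_force: 0.0
```

```bash
python3 - <<'E'
from h import *
rows(.6359,.0135,-.034,75)
E
```

```text
t 20.05 pos [636.7  13.4 -13.6] yaw 74.95 turn [ 0.02  0.   -0.05] shift cm [-0.01 -0.08  2.04] dist 2.0
```

jog_arm(plan="0 0 0 0 -0.08 1.2 0;0 0 0 0 0 0.7 0;0 0 0 0 0 0 0;0 0 0 0 0 0 255;0 0 0 0 0 0 255;0 0 0 0 0 0 255;0 0 0 0 0 0 255;0 0 0 0 0 0 255;0 0 0 0 0 0 255;0 0 0 0 0 0 255")

```text
time_s: 20.88
position: [0.6362, 0.0145, -0.0322]
tool_rot: [[0.258, 0.966, 0.002], [0.966, -0.258, -0.0], [0.0, 0.002, -1.0]]
ft_force: [0.3, 1.4, 6.3]
grip_width: 0.0394
gripper_force: 72.4
```

jog_arm(plan="0 0 0 0 0 0 255;0 0 0 0 0 -1 255;0 0 0 0 0 -3 255;0 0 -6.15 0 0 -3.5 255;0 0 -6.15 0 0 -3.5 255;0 0 -6.15 0 0 -3.5 255;0 0 -6.15 0 0 -2.5 255;0 0 0 0 0 0 255;0 0 0 0 0 0 255")

```text
time_s: 21.63
position: [0.6352, 0.0146, 0.137]
tool_rot: [[-0.165, 0.986, 0.0], [0.986, 0.165, -0.0], [-0.0, 0.0, -1.0]]
ft_force: [-0.8, 0.4, -8.0]
grip_width: 0.0396
gripper_force: 72.6
```

```bash
python3 - <<'E'
from h import *
print(env.observe()['grip_width'],env.observe()['ft_force'])
rows(.637,-.31,.135,99.6)
E
```

```text
0.03955121400468539 [-0.79274006  0.39354995 -8.01905398]
t 21.63 pos [635.2  14.6 137. ] yaw 99.49 turn [ 0.01  0.   -0.11] shift cm [-32.04  -5.24   0.2 ] dist 32.5
```

```bash
python3 - <<'E'
from h import *
im=imaging.get_image('wrist'); t=target(im,(.622,-.2318),99.6,.073); rows(t[0],t[1],.06,t[2])
E
```

```text
held centre [-1.2  1.3] size [63.4 40. ] ang -0.2 top z 74.7 -> TCP 0.6206 -0.2308 yaw 99.4
t 21.68 pos [634.4  14.7 135.2] yaw 99.47 turn [-0.18 -0.06  0.07] shift cm [-24.    -5.38   7.52] dist 25.7
```

jog_arm(plan="0 0 0 -3.43 -0.77 0 255;0 0 0 -3.43 -0.77 0 255;0 0 0 -3.43 -0.77 0 255;0 0 0 -3.43 -0.77 0 255;0 0 0 -3.43 -0.77 0 255;0 0 0 -3.43 -0.77 0 255;0 0 0 -3.43 -0.77 0 255;0 0 0 0 0 0 255;0 0 0 0 0 0 255;0 0 0 0 0 0 255")

```text
time_s: 22.52
position: [0.6216, -0.2304, 0.1345]
tool_rot: [[-0.166, 0.986, -0.004], [0.986, 0.166, 0.003], [0.003, -0.003, -1.0]]
ft_force: [0.4, 1.5, -6.0]
grip_width: 0.0394
gripper_force: 72.2
```

jog_arm(plan="0 0 0 0 0 2.5 255;0 0 0 0 0 2.3 255;0 0 0 0 0 1.5 255;0 0 0 0 0 0.6 255;0 0 0 0 0 0 255;0 0 0 0 0 0 255")

```text
time_s: 23.02
position: [0.6229, -0.2305, 0.0683]
tool_rot: [[-0.168, 0.986, 0.0], [0.986, 0.168, -0.0], [-0.0, 0.0, -1.0]]
ft_force: [0.5, -0.2, -5.2]
grip_width: 0.0396
gripper_force: 72.2
```

```bash
python3 - <<'E'
from h import *
rows(.6206,-.2308,.0545,99.4)
E
```

```text
t 23.02 pos [ 622.9 -230.5   68.3] yaw 99.66 turn [0.01 0.01 0.26] shift cm [ 0.01 -0.23  1.38] dist 1.4
```

jog_arm(plan="0 0 0.2 0 -0.2 0.6 255;0 0 0 0 0 0.5 255;0 0 0 0 0 0.25 255;0 0 0 0 0 0 255;0 0 0 0 0 0 255")

```text
time_s: 23.43
position: [0.6207, -0.2316, 0.0558]
tool_rot: [[-0.164, 0.987, 0.001], [0.987, 0.164, -0.001], [-0.001, 0.001, -1.0]]
ft_force: [-3.9, 1.8, 6.2]
grip_width: 0.0394
gripper_force: 73.3
```

jog_arm(plan="0 0 0 0 0 0.06 255;0 0 0 0 0 0.06 255;0 0 0 0 0 0 255;0 0 0 0 0 0 255")

```text
time_s: 23.77
position: [0.6207, -0.2317, 0.0558]
tool_rot: [[-0.164, 0.987, 0.002], [0.987, 0.164, -0.001], [-0.002, 0.001, -1.0]]
ft_force: [-5.9, 3.2, 13.4]
grip_width: 0.0391
gripper_force: 74.7
```

jog_arm(plan="0 0 0 0 0 -0.05 255;0 0 0 0 0 0 120;0 0 0 0 0 0 60;0 0 0 0 0 0 0;0 0 0 0 0 0 0;0 0 0 0 0 0 0;0 0 0 0 0 -1.5 0;0 0 0 0 0 -3.5 0;0 0 0 0 0 -3.5 0;0 0 0 0 0 0 0")

```text
time_s: 24.6
position: [0.6231, -0.2329, 0.1462]
tool_rot: [[-0.164, 0.986, 0.011], [0.986, 0.164, -0.006], [-0.008, 0.009, -1.0]]
ft_force: [0.3, 0.6, 1.3]
grip_width: 0.0854
gripper_force: 0.0
```

jog_arm(plan="0 0 5.5 0 0 0 0;0 0 5.5 0 0 0 0;0 0 5.5 0 0 0 0;0 0 5.9 0 0 0 0;0 0 0 0 0 0 0")

```text
time_s: 25.02
position: [0.6206, -0.2316, 0.1385]
tool_rot: [[0.228, 0.974, 0.0], [0.974, -0.228, -0.0], [-0.0, 0.0, -1.0]]
ft_force: [-0.2, 0.2, -0.3]
grip_width: 0.0853
gripper_force: 0.0
```

```bash
python3 - <<'E'
from h import *
im=imaging.get_image('wrist'); blue(im,(.622,-.232),.128); save(im,'w7.png')
rows(.445,.235,.14,77)
E
```

```text
blue n 4453 z 0.1287 c [ 622.2 -233. ] size [64.2 40.1] yaw 99.9
t 25.07 pos [ 620.6 -231.6  138.5] yaw 77.13 turn [-0.    0.    0.13] shift cm [ 41.51 -27.6   -0.15] dist 49.9
```

View pics/w7.png

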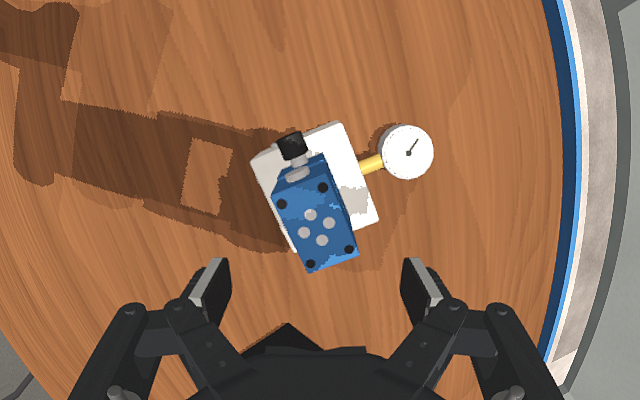

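jog_arm(plan="0 0 0 3.2 -2.12 0 0;0 0 0 3.2 -2.12 0 0;0 0 0 3.2 -2.12 0 0;0 0 0 3.2 -2.12 0 0;0 0 0 3.2 -2.12 0 0;0 0 0 3.2 -2.12 0 0;0 0 0 3.2 -2.12 0 0;0 0 0 3.2 -2.12 0 0;0 0 0 3.2 -2.12 0 0;0 0 0 3.2 -2.12 0 0")

```text
time_s: 25.9
position: [0.485, 0.1295, 0.1389]
tool_rot: [[0.221, 0.975, 0.001], [0.975, -0.221, 0.0], [0.0, 0.001, -1.0]]
ft_force: [1.6, 0.5, -0.0]
grip_width: 0.0858
gripper_force: 0.0
```

jog_arm(plan="0 0 0 3.2 -2.12 0 0;0 0 0 3.2 -2.12 0 0;0 0 0 3.2 -2.12 0 0;0 0 0 0 0 0 0;0 0 0 0 0 0 0;0 0 0 0 0 0 0")

```text
time_s: 26.4
position: [0.4456, 0.2355, 0.1387]
tool_rot: [[0.222, 0.975, 0.0], [0.975, -0.222, -0.0], [-0.0, 0.0, -1.0]]
ft_force: [0.8, -1.3, 0.1]
grip_width: 0.0854
gripper_force: 0.0
```

```bash
python3 - <<'E'
from h import *
im=wmeas('valve',.044,.004); blue(im,(.445,.26),.044)
rows(.4445,.2605,-.034,77)
E
```

```text
valve 0.87 n 3345 z 0.0448 c [445.3 261.1] size [126.1  41. ] long yaw 74.8
blue n 1666 z 0.0447 c [445.3 260.9] size [59.6 39.3] yaw 77.9
t 26.5 pos [446.  234.8 138.7] yaw 77.0 turn [ 0.01  0.01 -0.  ] shift cm [ 2.47 -0.72 17.27] dist 17.5
```

jog_arm(plan="0 0 -0.4 2.5 -0.75 0 0;0 0 0 0 0 3.6 0;0 0 0 0 0 3.6 0;0 0 0 0 0 3.6 0;0 0 0 0 0 3 0;0 0 0 0 0 1.5 0;0 0 0 0 0 0 0;0 0 0 0 0 0 0")

```text
time_s: 27.17
position: [0.4442, 0.2609, -0.0143]
tool_rot: [[0.219, 0.976, -0.001], [0.976, -0.219, -0.0], [-0.0, -0.001, -1.0]]
ft_force: [-0.2, -0.8, -0.4]
grip_width: 0.0858
gripper_force: 0.0
```

```bash
python3 - <<'E'
from h import *
rows(.4442,.2611,-.034,77.5)
E
```

```text
t 27.17 pos [444.2 260.9 -14.3] yaw 77.35 turn [-0.04  0.03 -0.15] shift cm [ 0.02 -0.01  1.97] dist 2.0
```

jog_arm(plan="0 0 0 0 0 1.2 0;0 0 0 0 0 0.6 0;0 0 0 0 0 0 0;0 0 0 0 0 0 255;0 0 0 0 0 0 255;0 0 0 0 0 0 255;0 0 0 0 0 0 255;0 0 0 0 0 0 255;0 0 0 0 0 0 255;0 0 0 0 0 0 255", grip_force=80)

```text
time_s: 28.0
position: [0.4442, 0.2619, -0.0315]
tool_rot: [[0.218, 0.976, 0.001], [0.976, -0.218, 0.0], [0.001, 0.001, -1.0]]
ft_force: [-0.0, -1.5, 5.5]
grip_width: 0.0393
gripper_force: 81.0
```

jog_arm(plan="0 0 0 0 0 0 255;0 0 0 0 0 -1 255;0 0 0 0 0 -3 255;0 0 -5.5 0 0 -3.6 255;0 0 -5.5 0 0 -3.6 255;0 0 -5.5 0 0 -3.6 255;0 0 -5.5 0 0 -3.6 255;0 0 0 0 0 -0.5 255;0 0 0 0 0 0 255;0 0 0 0 0 0 255")

```text
time_s: 28.83
position: [0.4425, 0.2614, 0.155]
tool_rot: [[-0.162, 0.987, -0.003], [0.987, 0.162, -0.001], [-0.0, -0.003, -1.0]]
ft_force: [0.6, -1.2, -7.8]
grip_width: 0.0394
gripper_force: 83.5
```

```bash
python3 - <<'E'
from h import *
print(env.observe()['grip_width'],env.observe()['ft_force'])
im=imaging.get_image('wrist'); t=target(im,(.622,-.2325),99.7,.077); rows(t[0],t[1],.155,t[2])
save(im,'w8.png')
E
```

```text
0.03940729269652733 [ 0.64963338 -1.23264543 -7.81584671]
held centre [0.1 0.8] size [58.5 40.1] ang -0.3 top z 76.8 -> TCP 0.6212 -0.2327 yaw 99.4
t 28.88 pos [442.2 261.3 154.4] yaw 99.33 turn [-0.28  0.04 -0.07] shift cm [-51.66   9.58  -0.06] dist 52.5
```

View pics/w8.png

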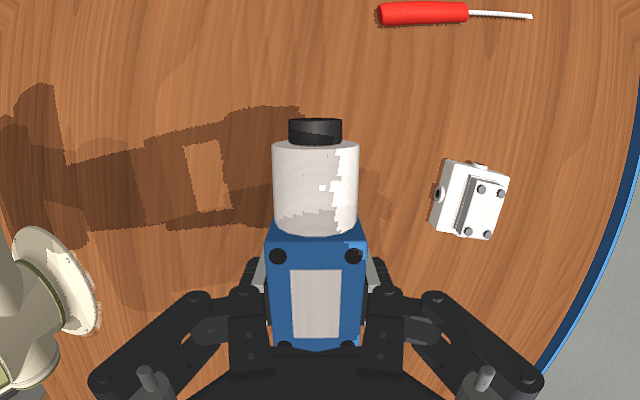

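jog_arm(plan="0 0 0 -3.45 0.64 0 255;0 0 0 -3.45 0.64 0 255;0 0 0 -3.45 0.64 0 255;0 0 0 -3.45 0.64 0 255;0 0 0 -3.45 0.64 0 255;0 0 0 -3.45 0.64 0 255;0 0 0 -3.45 0.64 0 255;0 0 0 -3.45 0.64 0 255;0 0 0 -3.45 0.64 0 255;0 0 0 -3.45 0.64 0 255")

```text
time_s: 29.72
position: [0.5625, -0.0695, 0.1539]
tool_rot: [[-0.162, 0.987, -0.005], [0.987, 0.162, 0.002], [0.003, -0.005, -1.0]]
ft_force: [1.2, 0.6, -7.4]
grip_width: 0.0394
gripper_force: 83.2
```

jog_arm(plan="0 0 0 -3.45 0.64 0 255;0 0 0 -3.45 0.64 0 255;0 0 0 -3.45 0.64 0 255;0 0 0 -3.45 0.64 0 255;0 0 0 -3.4 0.64 0 255;0 0 0 0 0 0 255;0 0 0 0 0 0 255;0 0 0 0 0 0 255")

```text
time_s: 30.38
position: [0.6222, -0.2319, 0.1539]
tool_rot: [[-0.163, 0.987, -0.004], [0.987, 0.163, 0.003], [0.004, -0.004, -1.0]]
ft_force: [-0.2, -0.3, -7.2]
grip_width: 0.0393
gripper_force: 83.3
```

```bash
python3 - <<'E'
from h import *
rows(.6212,-.2327,.105,99.4);print(env.observe()['grip_width'])
E
```

```text
t 30.38 pos [ 622.2 -231.9  153.9] yaw 99.36 turn [-0.22 -0.21 -0.04] shift cm [-0.06 -0.11  4.89] dist 4.9
0.039271765740858125
```

jog_arm(plan="0 0 0 -0.06 -0.1 1.8 255;0 0 0 0 0 1.4 255;0 0 0 0 0 0.9 255;0 0 0 0 0 0.5 255;0 0 0 0 0 0 255;0 0 0 0 0 0 255;0 0 0 0 0 0 255")

```text
time_s: 30.97
position: [0.6226, -0.2333, 0.1117]
tool_rot: [[-0.164, 0.986, 0.001], [0.986, 0.164, -0.001], [-0.001, 0.001, -1.0]]
ft_force: [0.1, -0.2, -7.5]
grip_width: 0.0391
gripper_force: 83.5
```

jog_arm(plan="0 0 0 0.05 -0.14 0.6 255;0 0 0 0 0 0.4 255;0 0 0 0 0 0.3 255;0 0 0 0 0 0 255;0 0 0 0 0 0 255;0 0 0 0 0 0 255")

```text
time_s: 31.47
position: [0.6208, -0.2331, 0.0978]
tool_rot: [[-0.164, 0.987, 0.0], [0.987, 0.164, -0.0], [-0.0, 0.0, -1.0]]
ft_force: [0.1, 0.4, -6.7]
grip_width: 0.0393
gripper_force: 83.5
```

jog_arm(plan="0 0 0 0 0 0.08 255;0 0 0 0 0 0.05 255;0 0 0 0 0 0 255;0 0 0 0 0 0 255")

```text
time_s: 31.8
position: [0.6208, -0.2331, 0.0966]
tool_rot: [[-0.164, 0.987, 0.0], [0.987, 0.164, -0.0], [-0.0, 0.0, -1.0]]
ft_force: [-0.0, -0.4, -6.3]
grip_width: 0.0391
gripper_force: 83.7
```

jog_arm(plan="0 0 0 0 0 0.06 255;0 0 0 0 0 0.06 255;0 0 0 0 0 0 255;0 0 0 0 0 0 255")

```text
time_s: 32.13
position: [0.6209, -0.2332, 0.0965]
tool_rot: [[-0.164, 0.987, 0.001], [0.987, 0.164, -0.001], [-0.001, 0.001, -1.0]]
ft_force: [-3.0, 0.8, 5.8]
grip_width: 0.0392
gripper_force: 84.8
```

Contact; release and back off.

jog_arm(plan="0 0 0 0 0 0 120;0 0 0 0 0 0 60;0 0 0 0 0 0 0;0 0 0 0 0 0 0;0 0 0 0 0 0 0;0 0 0 0 0 -1.5 0;0 0 0 0 0 -3 0;0 0 0 0 0 -3 0;0 0 0 0 0 -2.5 0;0 0 0 0 0 0 0")

```text
time_s: 32.97
position: [0.6224, -0.234, 0.2012]
tool_rot: [[-0.164, 0.986, 0.009], [0.986, 0.164, -0.005], [-0.007, 0.008, -1.0]]
ft_force: [0.4, 0.1, -0.1]
grip_width: 0.0855
gripper_force: 0.0
```

jog_arm(plan="0 0 0 -3 0 0 0;0 0 0 -3 0 0 0;0 0 0 -1 0 0 0;0 0 0 0 0 0 0;0 0 0 0 0 0 0;0 0 0 0 0 0 0")

```text
time_s: 33.47
position: [0.6322, -0.3008, 0.1952]
tool_rot: [[-0.165, 0.986, -0.0], [0.986, 0.165, 0.001], [0.001, -0.0, -1.0]]
ft_force: [-0.8, -0.2, -0.5]
grip_width: 0.085
gripper_force: 0.0
```

```bash
python3 - <<'E'
from h import *
im=imaging.get_image('wrist'); blue(im,(.622,-.232),.172); save(im,'w9.png'); rows()
im=imaging.get_image('top'); save(im,'top1.png'); P=cloud(im)
for n in 'bolt_bin screwdriver fitting plate'.split():
    for r in models.outline_of('top',n)[:1]: print(n,r['bbox'],r['confidence'])
E
```

```text
blue n 3220 z 0.1727 c [ 621.7 -234.4] size [59.1 39.4] yaw 99.9
t 33.52 pos [ 632.2 -300.7  195.4] yaw 99.49 turn [ 0.01 -0.02 -0.  ] shift cm [0. 0. 0.] dist 0.0
bolt_bin [485.6, 237.3, 47.9, 51.3] 0.64
screwdriver [158.4, 207.1, 13.8, 44.4] 0.8
fitting [319.6, 133.8, 8.8, 10.0] 0.49
plate [223.8, 178.2, 22.4, 13.7] 0.69
```

View pics/w9.png

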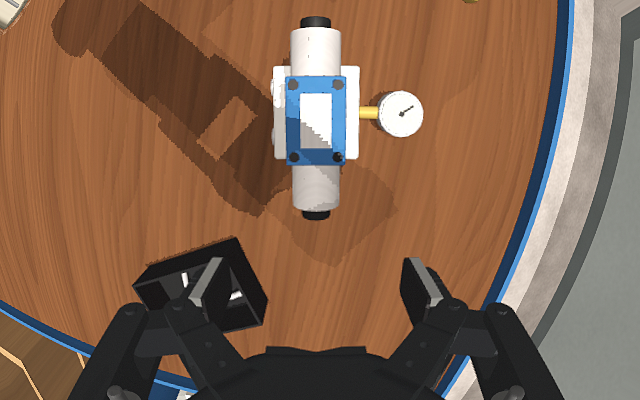

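The stack is standing, with the valve's top at 172.7 mm and its centre about 2 mm off. Bystanders are untouched and the gripper is clear, so I'm handing in.

```bash
python3 -c "
from h import *
print(job.close_job())"
```

```text
the job is handed in; nothing more can be done
None
```

The job is handed in at about 33.5 s of the 99 s allowed: throttle, check and valve are stacked on the gauge block and the plate is on the low block, all within about 3 mm of centre by camera; the hand-in returned no verdict.

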